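# Find the concealed release of the till drawer

### The arm

A 6-joint arm with a two-finger parallel gripper is mounted at the origin on the work surface; the furniture and walls round the work are solid. World frame = base frame: x ahead of the robot, y to its left, z up, the work surface at z = 0. Lengths are in m, angles in rad, forces in N, time in s.
With the tool pointing down it reaches from about 0.35 to 0.975 m from the base axis. Payload 4.9 kg.
Tool frame: the origin (TCP) lies at the very end of the fingers, on their centre line; the grasp point (between the pads) lies manip.grip_point_offset behind it (manip.grip_point_offset is the distance from the TCP to the grasp point, in m); z points along the fingers, y is the direction in which the jaws open and shut (so a half turn about z gives the same grasp; the last joint's range is limited). The gripper opens to 85 mm and grips with 20 to 120 N. Pads are 22 mm wide; open, the fingers measure 114 mm over their backs; the gripper's body (76 mm by 85 mm) begins 54 mm behind the grasp point. The pads swing forward as they close: fully open they stand 13 mm farther back than shut.
Start: joints at [1.218, 0.053, 1.613, -0, 1.476, -0.119], TCP at [0.145, 0.608, 0.231] pointing down, gripper open.
Joint ranges: [-3.01, 3.01], [-1.01, 2.22], [0.06, 2.58], [-1.02, 4.17], [0.09, 2.62], [-3.14, 3.14]. Speed limits (rad/s): [2.57, 2.57, 3.14, 3.14, 3.14, 3.14].

### API

Orientations are given as a unit quaternion [w, x, y, z].
In Python, from plant import status, grab_frame, camera_params, ticket, boxes_of, outline_of, manip gives the robot as it stands. The module is installed in compiled form; this text tells all that it offers.
- The arm moves only by the tool play_rows, never from a script. Its argument "deltas" is a list of rows, each a list of 2 entries, a list of its own where there are three numbers: the shift along the world's x, y, z in m, then the turn about the world's z in rad. A call has 1 to 5 rows; each row is the pose to reach, as a shift and turn from the pose commanded when the call began; what a row does not reach only later rows make up. A row lasts 1/8 s, in which the tool goes at most 62.5 mm and 10.7 degrees, less where a joint would pass 70% of its speed; a pose out of reach is approached as far as the arm can. A call with a gripper value outside its range is refused whole. "grip" is the opening, from -1 (shut) to 1 (fully open), set as the call begins (left out, the last holds). The fingers move at their own pace and stop on an object; the grip force is fixed at half the most. Time passes only in rows, so rows that repeat a pose let the fingers close. It gives the time, the measured TCP pose, the force and the opening at its end, in the units of the state.
- status.state(): the state, without advancing time (a new reading comes with each control period).
- grab_frame(name): name is "scene" or "side" or "wrist"; returns (picture, depth): 420x560x3 uint8, blue, green, red; 420x560 float32, m along the optical axis (not along the pixel's ray), 0 where there is no reading.
- camera_params(name): a dict with "mtx" (3x3 intrinsics, pixels), "world_from_camera" (4x4, takes a point from camera to world coordinates). Camera axes: x right, y up, looking along -z (the intrinsics and any distortion apply to the point x, -y, -z); pixel columns grow to the right and rows downward; lengths in m; the calibration is good to about 2 mm. A picture is of the moment at which its call begins: read the wrist's pose just before it. camera_params takes no time and is no camera call; for the wrist camera it gives the pose at the moment of the call.
- ticket.job_done(): hands the job in, once; it reports no verdict.
Trained networks look in the newest picture that a camera, given by its name, has taken for a name from the list of things; names that differ only in an ending like _2 or _b are one class to them, and where a whole thing is asked for, a point or a joint stands for the part that bears it (a point fixed in the world has none). Each returns a list of dicts, best first, with "confidence" (0 to 1); they miss things now and then, are a little off and sometimes report something else, mostly with a low value. They report only what shows in the picture. A call takes as long as a camera call.
- boxes_of(camera, name): "box" ([left, top, right, bottom] in pixels, round what is visible of it).
- outline_of(camera, name): "region" (420x560 bool, what is visible of it) and "box" ([left, top, right, bottom] in pixels, round what is visible of it).
The state is a dict: "time": time; "joint_pos": joint angles; "joint_vel": joint speeds; "joint_efforts": joint torques, N m; "tool_pos": TCP position; "tool_rot": TCP orientation; "contact_force": force on the tool from outside, world axes, zero at the start; "ft_torque": the same for the moment, N m; "gripper_width": opening from 0.0 (shut) to 1.0 (fully open).
Only numpy, scipy, OpenCV 4.12 (cv2) and the standard library are available. Lean on these libraries where they do the work, as an engineer would, in place of code of your own. Each camera call takes 0.05 s, during which the arm holds its last target.

### The job

The drawer of the small grey cash till is shut, and its release is concealed: it is one of the six identical flush pads recessed in the till's top panel, and only that one gives when pressed. Feel across the pads with a fingertip, without forcing any of them, find the one that yields and press it home so that the drawer springs open by itself; then let go of the pad and leave the drawer fully out. Grasp and lift nothing, and leave the tub and the label roll where they stand.

Things in the scene. Friction and masses are not known exactly. Their poses are not given: they have to be found in the camera images.
- till: Small grey sheet-metal cash till, fixed to the table: 170 mm deep (x), 200 mm wide (y), 75 mm high. Origin: centre of its underside, on the table; x points from the drawer front to the back, y to the left, z up. The drawer front faces the till's -x.
- panel (a point): Centre of the till's flat top (z = 75 mm; axes as the till's). Six square 46 mm wells lie round it: centres at x = -27 and 27 mm, y = -54, 0 and 54 mm; ribs 8 mm wide between. Each holds a plain grey 45 mm square pad, its flat top 2 mm below the panel. Five pads are rigid blanks; the sixth, in any of the wells, is the sprung release. They look the same.
- release (a joint): Travel of the release pad, m: 0 is up (at rest), 0.006 is fully pressed straight down. Its spring resists with 1.6 N at first and 4 N when fully down (blanks do not give at all). From about 4 mm on, it frees the drawer, and when let go it springs back up.
- drawer (a joint): How far the drawer has come out, m: 0 is shut, 0.045 is fully out. Shut, it is held by the catch under the release pad and cannot be pulled open; once freed, a spring drives it out along the till's -x to its stop in about half a second, and it stays there. Its front plate is 190 mm wide, from 8 to 60 mm above the table.
- sign_stand: Not part of the work, fixed: tall black sign on a round foot, right of the till, about 475 mm high, its board (350 mm long, from about 0.2 m above the table up) standing edge-on to the robot like a wall. Swing the arm clear of it. Origin: centre of its underside.
- till_roll: Bystander: white roll of labels standing on end beside the till's -y side, 70 mm across, 40 mm high, loose; origin at the centre of its underside.
- tub: Bystander: round white tub with a lid beside the till's +y side, 106 mm across, 68 mm high, loose; origin at the centre of its underside.

How it is judged:
On the way:
1. the release pad is pressed in while the drawer is still shut (value of joint release above 0.003 m and value of joint drawer below 0.02 m).
At the end, for the whole second after the job is handed in: The drawer stands out by more than 40 mm of its 45 mm, at rest; the release pad is back up (within 1.5 mm); the tub and the roll are within 20 mm of where they stood (value of joint drawer above 0.04 m and velocity of joint drawer below 0.01 m/s and value of joint release below 0.0015 m and not (distance of till_roll from where it was at the start of the episode above 0.02 m) and not (distance of tub from where it was at the start of the episode above 0.02 m)); the robot touches nothing.
It fails at once if the roll is lifted, carried or shifted by more than 20 mm (distance of till_roll from where it was at the start of the episode above 0.02 m).
It fails at once if the tub is lifted, carried or shifted by more than 20 mm (distance of tub from where it was at the start of the episode above 0.02 m).
It fails at once if a pad or anything else is forced: pressed with more than 60 N (contact force between any of the fingers, the arm and anything else above 60 N).
It also fails if it takes over 67 s, if anything falls off the work surface, if the arm or the gripper's body presses on something with over 40 N, if the wrist force passes 120 N, or if a joint passes its speed limit or range.

## Working session

There is one attempt and no reset: what is moved stays moved. The work goes in short steps, Python scripts to look and compute and a tool call to move; the robot and the scene stay as the last step left them, time stands still between calls to the robot, and variables do not carry over. Pictures are saved under pics/ and viewed, and the job is handed in when it is done.

Besides the shell and the picture viewer there is one more tool, called after ">>>" by a JSON object that holds its "fn" and its "kwargs". play_rows: Moves the arm, as the interface text tells. Its arguments: {"type":"object","properties":{"deltas":{"type":"array"},"grip":{"type":"number"}},"required":["deltas"]}

```bash
mkdir -p pics; cat > h.py <<'E'
import numpy as np,cv2
from plant import status, grab_frame, camera_params, ticket, boxes_of, outline_of, manip
def cloud(d,cp):
    K=np.array(cp["mtx"]);T=np.array(cp["world_from_camera"])
    v,u=np.mgrid[0:d.shape[0],0:d.shape[1]]
    P=np.stack([(u-K[0,2])/K[0,0]*d,-(v-K[1,2])/K[1,1]*d,-d],-1)
    return P@T[:3,:3].T+T[:3,3]
E
python3 - <<'E'
from h import *
s=status.state();print(s["time"],s["tool_pos"],s["tool_rot"],s["contact_force"],manip.grip_point_offset)
for c in ["scene","side"]:
    im,d=grab_frame(c);cp=camera_params(c);cv2.imwrite(f"pics/{c}0.png",im);np.savez(c+"0.npz",d=d,P=cloud(d,cp))
    print(c,np.round(cp["world_from_camera"],3).tolist())
    for n in ["till","tub","till_roll","sign_stand"]:
        for r in outline_of(c,n)[:1]:
            P=cloud(d,cp)[r["region"]&(d>0)]
            print(n,round(r["confidence"],2),r["box"],P.min(0).round(3),P.max(0).round(3),np.median(P,0).round(3))
            if n=="till":
                q=P[abs(P[:,2]-0.075)<0.006][:,:2].astype(np.float32); print(len(q),cv2.minAreaRect(q))
E
```

```text
0.0 [0.14460282 0.60741927 0.23006608] [-2.22330650e-04  1.16646634e-01  9.93172969e-01 -9.83545643e-04] [-0.58225441 -0.83127969 -0.46134551] 0.0187
scene [[0.961, -0.161, 0.227, 0.785], [0.278, 0.548, -0.789, -0.861], [0.003, 0.821, 0.571, 0.758], [0.0, 0.0, 0.0, 1.0]]
till 0.96 [265.9, 174.9, 326.5, 223.9] [ 0.445  0.07  -0.   ] [0.66  0.305 0.08 ] [0.56  0.116 0.073]
1316 ((0.5522803664207458, 0.19092977046966553), (0.1698068231344223, 0.2046695202589035), 16.24220848083496)
tub 0.61 [279.2, 156.8, 310.8, 172.6] [0.458 0.303 0.045] [0.562 0.416 0.072] [0.508 0.352 0.067]
till_roll 0.89 [290.4, 217.5, 322.1, 247.4] [ 0.572  0.015 -0.003] [0.653 0.11  0.045] [0.619 0.037 0.033]
side [[-0.999, 0.031, -0.032, 0.51], [-0.044, -0.548, 0.835, 1.038], [0.009, 0.836, 0.549, 0.713], [0.0, 0.0, 0.0, 1.0]]
till 0.92 [240.3, 211.2, 329.7, 293.8] [ 0.433  0.048 -0.003] [0.659 0.314 0.078] [0.553 0.255 0.073]
2317 ((0.5498998761177063, 0.1944885551929474), (0.1704244464635849, 0.20406343042850494), 15.964059829711914)
tub 0.68 [275.4, 272.9, 325.0, 324.0] [ 0.447  0.267 -0.002] [0.558 0.48  0.117] [0.512 0.371 0.065]
till_roll 0.5 [248.2, 209.3, 270.5, 222.0] [ 0.589 -0.042 -0.004] [0.651 0.108 0.074] [0.62  0.04  0.039]
```

```bash
python3 - <<'E'
import cv2
a=cv2.imread("pics/scene0.png");cv2.imwrite("pics/scene0v.png",a)
b=cv2.imread("pics/side0.png")
cv2.imwrite("pics/side0c.png",cv2.resize(b[180:360,190:400],None,fx=3,fy=3))
E
```

```text
(no output)
```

View pics/scene0.png

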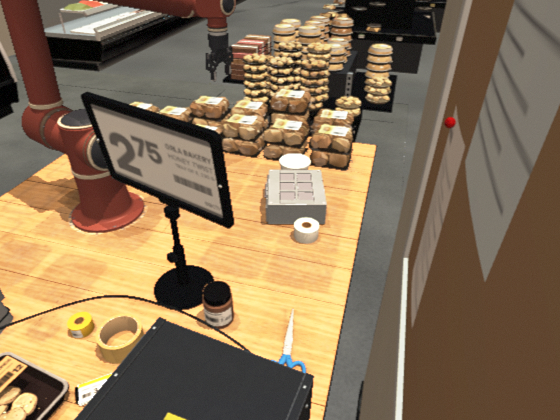

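View pics/side0c.png

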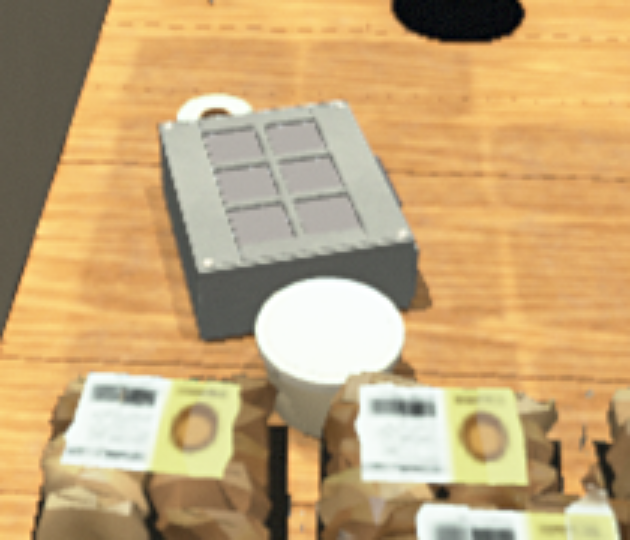

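```bash
python3 - <<'E'
from h import *
P=np.concatenate([np.load(c+"0.npz")["P"].reshape(-1,3) for c in ("scene","side")])
for x in np.arange(0.05,0.85,0.1):
    r=[]
    for y in np.arange(-0.3,0.8,0.1):
        m=(abs(P[:,0]-x)<.05)&(abs(P[:,1]-y)<.05)
        r.append(round(float(np.percentile(P[m,2],98)),2) if m.sum()>5 else None)
    print(round(x,2),r)
E
```

```text
0.05 [0.0, 0.0, 0.3, 0.32, 0.3, 0.57, 0.56, 0.52, 0.07, 0.13, 0.13]
0.15 [0.01, 0.0, 0.0, 0.24, 0.0, 0.0, 0.0, 0.54, 0.53, 0.48, 0.34]
0.25 [0.01, 0.47, 0.0, 0.0, 0.0, 0.0, 0.0, 0.11, 0.13, 0.5, 0.13]
0.35 [0.47, 0.47, 0.0, 0.0, 0.0, 0.0, 0.0, 0.1, 0.13, 0.19, 0.19]
0.45 [0.47, 0.38, 0.0, 0.0, 0.08, 0.08, 0.08, 0.11, 0.13, 0.19, 0.19]
0.55 [0.47, 0.0, 0.0, 0.04, 0.08, 0.08, 0.08, 0.09, 0.13, 0.13, 0.13]
0.65 [0.01, 0.0, 0.0, 0.04, 0.08, 0.08, 0.08, 0.09, 0.13, 0.13, 0.13]
0.75 [0.0, 0.0, 0.0, 0.0, 0.0, 0.0, 0.0, 0.0, 0.0, 0.0, 0.0]
```

>>> {"fn": "play_rows", "kwargs": {"deltas": [[[0,0,0.05],0],[[0.04,-0.04,0.08],0.1],[[0.09,-0.08,0.08],0.2],[[0.13,-0.12,0.08],0.3],[[0.18,-0.17,0.08],0.4]], "grip": -1}}

```text
time: 1.12
tool_pos: [0.3201, 0.4425, 0.3117]
tool_rot: [0.0, -0.085, 0.996, 0.0]
contact_force: [0.6, 0.6, -0.2]
gripper_width: 0.001
```

>>> {"fn": "play_rows", "kwargs": {"deltas": [[[0.05,-0.06,0],0.05],[[0.1,-0.11,0],0.117],[[0.15,-0.16,0],0.117],[[0.19,-0.22,0],0.117],[[0.2,-0.25,0],0.117]]}}

```text
time: 1.75
tool_pos: [0.5156, 0.2002, 0.3114]
tool_rot: [0.0, -0.141, 0.99, 0.0]
contact_force: [0.3, 0.4, -0.2]
gripper_width: 0.0
```

>>> {"fn": "play_rows", "kwargs": {"deltas": [[[0,0,0],0],[[0,0,0],0]]}}

```text
time: 2.0
tool_pos: [0.5143, 0.2021, 0.3113]
tool_rot: [-0.0, -0.141, 0.99, 0.0]
contact_force: [-1.1, 0.4, 0.9]
gripper_width: -0.001
```

```bash
python3 - <<'E'
from h import *
s=status.state();print(s["time"],s["tool_pos"],s["tool_rot"],s["contact_force"])
c="wrist";cp=camera_params(c);im,d=grab_frame(c);cv2.imwrite("pics/w1.png",im)
P=cloud(d,cp);np.savez("w1.npz",P=P,d=d,T=cp["world_from_camera"],K=cp["mtx"])
for r in outline_of(c,"till")[:1]:
    print(r["confidence"],r["box"]);m=r["region"]&(d>0)&(abs(P[...,2]-.075)<.006)
    q=P[m];print(cv2.minAreaRect(q[:,:2].astype(np.float32)),np.median(q[:,2]))
E
```

```text
2.0 [0.51433147 0.20209466 0.31133129] [-7.88511129e-05 -1.40855648e-01  9.90030102e-01  2.76976233e-04] [-1.09445384  0.42516521  0.94090214]
0.96 [176.0, 118.8, 350.5, 266.6]
((0.5475606322288513, 0.19291168451309204), (0.17013683915138245, 0.20006991922855377), 15.810077667236328) 0.07469787636867828
```

View pics/w1.png

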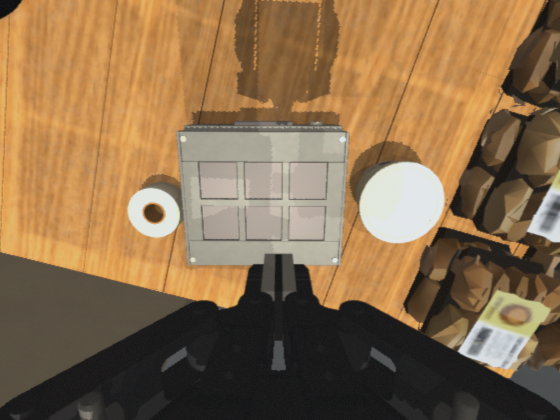

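```bash
python3 - <<'E'
from h import *
P=np.load("w1.npz")["P"];im=cv2.imread("pics/w1.png")
g=im.astype(int); # pads pinkish: r-g
rg=g[...,2]-g[...,1]
m=((rg>3)&(abs(P[...,2]-.073)<.004)).astype(np.uint8); m=cv2.erode(m,np.ones((3,3)))
n,l,st,ce=cv2.connectedComponentsWithStats(m)
C=[]
for i in range(1,n):
    if st[i,4]>300:
        q=P[l==i];c=(q.min(0)+q.max(0))/2;C.append(q.mean(0)); print(ce[i].round(1),st[i,4],q.mean(0).round(4))
C=np.array(C);print(C.mean(0))
a=np.deg2rad(16);c0=C.mean(0)[:2]
for x in(-.027,.027):
  for y in(-.054,0,.054): print(x,y,(c0+[x*np.cos(a)-y*np.sin(a),x*np.sin(a)+y*np.cos(a)]).round(4))
E
```

```text
[263.8 200.1] 7476 [0.5457 0.193  0.0729]
[0.54567721 0.19302362 0.07289934]
-0.027 -0.054 [0.5346 0.1337]
-0.027 0 [0.5197 0.1856]
-0.027 0.054 [0.5048 0.2375]
0.027 -0.054 [0.5865 0.1486]
0.027 0 [0.5716 0.2005]
0.027 0.054 [0.5567 0.2524]
```

>>> {"fn": "play_rows", "kwargs": {"deltas": [[[-0.008,0.036,-0.05],0],[[-0.008,0.036,-0.1],0],[[-0.008,0.036,-0.15],0],[[-0.008,0.036,-0.2],0],[[-0.008,0.036,-0.22],0]]}}

```text
time: 2.72
tool_pos: [0.5035, 0.2387, 0.0878]
tool_rot: [-0.003, -0.142, 0.99, -0.0]
contact_force: [0.1, -0.4, -0.2]
gripper_width: 0.004
```

>>> {"fn": "play_rows", "kwargs": {"deltas": [[[0,0,0],0],[[0,0,0],0]]}}

```text
time: 2.98
tool_pos: [0.5081, 0.2389, 0.094]
tool_rot: [0.002, -0.141, 0.99, 0.0]
contact_force: [-0.1, 0.0, 1.1]
gripper_width: 0.0
```

>>> {"fn": "play_rows", "kwargs": {"deltas": [[[0,0,-0.008],0],[[0,0,-0.016],0],[[0,0,-0.018],0],[[0,0,-0.018],0]]}}

```text
time: 3.48
tool_pos: [0.5065, 0.2379, 0.0732]
tool_rot: [-0.0, -0.141, 0.99, 0.0]
contact_force: [-0.3, -0.1, 0.8]
gripper_width: 0.003
```

>>> {"fn": "play_rows", "kwargs": {"deltas": [[[0,0,-0.001],0],[[0,0,-0.002],0],[[0,0,-0.002],0]]}}

```text
time: 3.85
tool_pos: [0.5066, 0.238, 0.073]
tool_rot: [-0.0, -0.141, 0.99, -0.0]
contact_force: [-4.7, -2.0, 9.8]
gripper_width: -0.002
```

>>> {"fn": "play_rows", "kwargs": {"deltas": [[[0,0,-0.001],0],[[0,0,-0.001],0]]}}

```text
time: 4.1
tool_pos: [0.5066, 0.238, 0.073]
tool_rot: [-0.0, -0.141, 0.99, -0.0]
contact_force: [-7.4, -1.5, 14.5]
gripper_width: -0.001
```

>>> {"fn": "play_rows", "kwargs": {"deltas": [[[0,0,0.015],0],[[0.007,-0.025,0.017],0],[[0.015,-0.052,0.017],0],[[0.015,-0.052,0.012],0],[[0.015,-0.052,0.007],0]]}}

```text
time: 4.72
tool_pos: [0.5214, 0.1863, 0.0771]
tool_rot: [0.0, -0.141, 0.99, 0.0]
contact_force: [-0.1, -0.1, -0.8]
gripper_width: 0.001
```

>>> {"fn": "play_rows", "kwargs": {"deltas": [[[0,0,-0.004],0],[[0,0,-0.005],0],[[0,0,-0.006],0],[[0,0,-0.007],0],[[0,0,-0.007],0]]}}

```text
time: 5.35
tool_pos: [0.5211, 0.1866, 0.073]
tool_rot: [-0.001, -0.142, 0.99, -0.0]
contact_force: [-8.6, -3.3, 17.4]
gripper_width: -0.006
```

Rigid too. Next: (-x, -y).

>>> {"fn": "play_rows", "kwargs": {"deltas": [[[0,0,0.015],0],[[0.007,-0.025,0.017],0],[[0.015,-0.052,0.017],0],[[0.015,-0.052,0.012],0],[[0.015,-0.052,0.007],0]]}}

```text
time: 5.98
tool_pos: [0.5362, 0.1345, 0.0769]
tool_rot: [-0.0, -0.141, 0.99, 0.0]
contact_force: [-0.1, 0.3, 0.1]
gripper_width: -0.001
```

>>> {"fn": "play_rows", "kwargs": {"deltas": [[[0,0,-0.004],0],[[0,0,-0.005],0],[[0,0,-0.006],0],[[0,0,-0.007],0],[[0,0,-0.007],0]]}}

```text
time: 6.6
tool_pos: [0.5361, 0.1348, 0.073]
tool_rot: [-0.001, -0.142, 0.99, -0.0]
contact_force: [-9.9, -0.9, 16.8]
gripper_width: 0.001
```

Rigid. Next: (+x, -y), a shift of (0.052, 0.015).

>>> {"fn": "play_rows", "kwargs": {"deltas": [[[0,0,0.015],0],[[0.025,0.007,0.017],0],[[0.052,0.015,0.017],0],[[0.052,0.015,0.012],0],[[0.052,0.015,0.007],0]]}}

```text
time: 7.22
tool_pos: [0.5875, 0.1491, 0.0764]
tool_rot: [-0.001, -0.141, 0.99, -0.0]
contact_force: [0.1, 0.4, 0.2]
gripper_width: -0.001
```

>>> {"fn": "play_rows", "kwargs": {"deltas": [[[0,0,-0.004],0],[[0,0,-0.005],0],[[0,0,-0.006],0],[[0,0,-0.007],0],[[0,0,-0.007],0]]}}

```text
time: 7.85
tool_pos: [0.588, 0.1489, 0.0707]
tool_rot: [-0.0, -0.141, 0.99, 0.0]
contact_force: [-4.4, 0.3, 3.9]
gripper_width: -0.002
```

This one gives (z 0.0707, about 4 N). I'll press it home.

>>> {"fn": "play_rows", "kwargs": {"deltas": [[[0,0,-0.001],0],[[0,0,-0.002],0],[[0,0,-0.003],0],[[0,0,-0.004],0],[[0,0,-0.004],0]]}}

```text
time: 8.48
tool_pos: [0.5886, 0.149, 0.067]
tool_rot: [-0.0, -0.141, 0.99, -0.0]
contact_force: [-5.4, -0.9, 7.6]
gripper_width: 0.002
```

>>> {"fn": "play_rows", "kwargs": {"deltas": [[[0,0,0],0],[[0,0,0],0],[[0,0,0],0],[[0,0,0],0]]}}

```text
time: 8.98
tool_pos: [0.5886, 0.149, 0.067]
tool_rot: [-0.0, -0.141, 0.99, -0.0]
contact_force: [-3.8, -1.5, 6.3]
gripper_width: -0.005
```

>>> {"fn": "play_rows", "kwargs": {"deltas": [[[0,0,0.01],0],[[0,0,0.04],0],[[0,0,0.09],0],[[0,0.02,0.15],0],[[0,0.04,0.2],0]]}}

```text
time: 9.6
tool_pos: [0.589, 0.1891, 0.2689]
tool_rot: [0.001, -0.141, 0.99, -0.0]
contact_force: [0.2, -1.4, -0.1]
gripper_width: -0.001
```

>>> {"fn": "play_rows", "kwargs": {"deltas": [[[0,0,0],0],[[0,0,0],0],[[0,0,0],0],[[0,0,0],0]]}}

```text
time: 10.1
tool_pos: [0.5878, 0.1885, 0.2642]
tool_rot: [-0.002, -0.141, 0.99, -0.0]
contact_force: [0.0, 0.8, 0.5]
gripper_width: -0.002
```

```bash
python3 - <<'E'
from h import *
s=status.state();print(s["time"],s["tool_pos"],s["contact_force"],np.abs(s["joint_vel"]).max())
for c in("wrist","side"):
    cp=camera_params(c);im,d=grab_frame(c);cv2.imwrite(f"pics/{c}_end.png",im if c=="wrist" else cv2.resize(im[180:360,190:400],None,fx=3,fy=3))
    P=cloud(d,cp)
    for n in("tub","till_roll","drawer"):
        for r in outline_of(c,n)[:1]:
            q=P[r["region"]&(d>0)];print(c,n,round(r["confidence"],2),r["box"],np.median(q,0).round(3))
    a=np.deg2rad(16);L=(P[...,:2]-[.5475,.193])@np.array([[np.cos(a),-np.sin(a)],[np.sin(a),np.cos(a)]])
    m=(d>0)&(abs(L[...,1])<.08)&(L[...,0]>-.16)&(L[...,0]<-.07)&(P[...,2]>.03)&(P[...,2]<.07)
    print(c,"front x",m.sum(),np.percentile(L[m][:,0],[2,10,50]) if m.sum() else None)
    for cx in(-.027,.027):
        print([round(float(np.median(P[...,2][(d>0)&(abs(L[...,0]-cx)<.012)&(abs(L[...,1]-cy)<.012)&(P[...,2]<.09)])),4) for cy in(-.054,0,.054)])
E
```

```text
10.1 [0.58782333 0.18845524 0.26420483] [0.02862812 0.80529766 0.47114891] 0.009124269659494585
wrist tub 0.64 [393.3, 103.7, 506.5, 202.6] [0.501 0.355 0.066]
wrist till_roll 0.58 [129.9, 136.1, 199.0, 200.2] [0.61  0.057 0.04 ]
wrist drawer 0.63 [196.3, 0.2, 396.0, 166.1] [0.433 0.161 0.029]
wrist front x 4258 [-0.13963777 -0.13577523 -0.12805498]
[0.0727, 0.0728, 0.0727]
[0.0728, 0.0727, 0.0728]
side tub 0.89 [276.5, 273.7, 322.4, 324.2] [0.513 0.372 0.065]
side till_roll 0.63 [249.4, 210.2, 271.4, 217.7] [0.621 0.041 0.039]
side drawer 0.9 [310.0, 218.3, 347.1, 278.5] [0.43  0.174 0.038]
side front x 477 [-0.1365728  -0.13133205 -0.12485012]
[0.0717, 0.072, 0.072]
[0.0722, 0.0721, 0.072]
```

View pics/wrist_end.png

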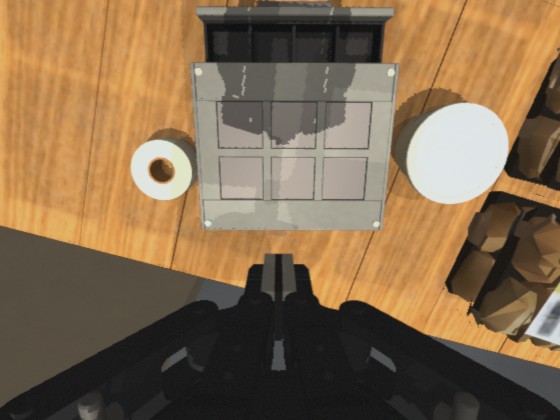

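View pics/side_end.png

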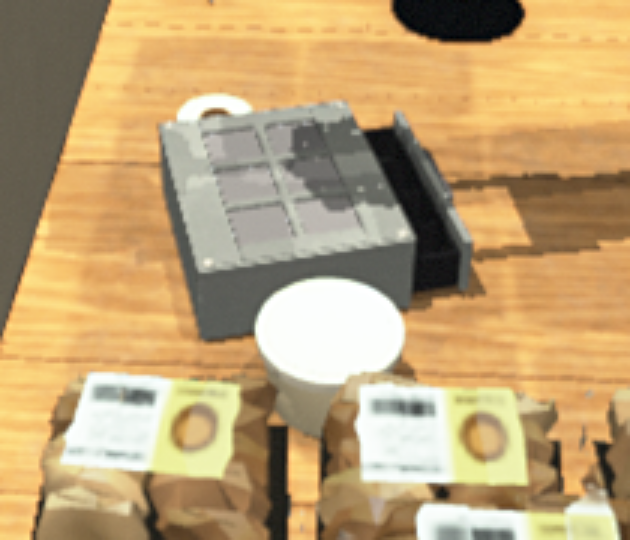

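The drawer is fully out: its front plate is at the top of the wrist image, around row 15, with the till's edge at row 63. All six pads are level, and the tub and roll haven't moved. Handing in.

```bash
python3 -c "
from plant import ticket
print(ticket.job_done())"
```

```text
the job is handed in; nothing more can be done
None
```

The drawer sprang open and I handed the job in at about 10 s; the hand-in gives no verdict.

**Finding the pad:** I felt four pads with the closed fingertips. The three nearest the drawer front were rigid: the fingertip stopped at z = 73 mm with 14 to 17 N up. The rear pad on the roll side gave under about 4 N. I pressed it its full 6 mm (about 7.6 N up), held it for half a second, then let go and lifted clear.

**Last checks:**
- **Drawer:** its front stands about 45–50 mm out from the till's edge by camera depth, which matches its 45 mm stop.
- **Pads:** all six read level, within 0.5 mm of each other.
- **Tub and roll:** in the side view both are within about 2 mm of where they started. The wrist-camera medians differ by up to about 2 cm, but only the side view compares the same view before and after.
- **Arm:** it stood about 19 cm above the till with nothing but sensor noise on the force reading.

No check failed.

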